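# Clamp the descaler bottle and free its push-and-turn safety cap

## Robot

A 7-joint arm with a two-finger parallel gripper is mounted at the origin on a cart in front of the work surface, level with it; the furniture and walls round the work are solid. World frame = base frame: x ahead of the robot, y to its left, z up, the work surface at z = 0. Lengths are in m, angles in rad, forces in N, time in s.
With the tool pointing down it reaches from about 0.425 to 1.025 m from the base axis. Payload 9.4 kg.
Tool frame: the origin (TCP) lies midway between the tips of the shut fingers; the grasp point (between the pads) lies 19 mm behind it; z points along the fingers, y is the line along which they close (so a half turn about z gives the same grasp; the last joint's range is limited). The gripper opens to 93 mm and grips with 3 to 60 N. Pads are 15 mm wide; open, the fingers measure 128 mm over their backs; the gripper's body (75 mm by 188 mm) begins 65 mm behind the grasp point.
Start: joints at [-1.382, 0.599, -0.003, 1.599, 0.002, 0.943, -0.08], TCP at [0.19, 0.7, 0.219] pointing down, gripper open.
Joint ranges: [-2.57, 2.57], [-0.35, 1.97], [-1.29, 1.29], [0.11, 2.56], [-1.05, 4.19], [0.11, 1.86], [-2.63, 2.63]. Speed limits (rad/s): [2.22, 2.22, 3.01, 3.01, 3.14, 3.14, 3.14].

## Interface

Orientations are given as a unit quaternion [x, y, z, w].
In Python, from rig import manip, eyes, sign_off gives the robot as it stands. The module is installed in compiled form; this text tells all that it offers.
- The arm moves only by the tool arm_command, never from a script. Its argument "moves" is a list of rows, each a list of 3 entries, a list of its own where there are three numbers: the closure, from 0 (fully open) to 1 (shut), then the shift along the world's x, y, z in mm, then the turn, a rotation vector about the world's x, y, z in rad. In form: [[jaw, [x, y, z], [ax, ay, az]], ...]. A call has 1 to 8 rows; each row shifts and turns the commanded pose from where the row before left it; what a row does not reach is not made up. A row lasts 1/10 s, in which the tool goes at most 50 mm and 8.59 degrees, less where a joint would pass 70% of its speed; a pose out of reach is approached as far as the arm can. A call is refused whole if a number of a shift passes 50 or a number of a turn 0.15, either way. A call with a gripper value outside its range is refused whole. The fingers move at their own pace and stop on an object; "squeeze" is the grip in N (left out, the last holds). Time passes only in rows, so rows that do not move let the fingers close. It gives the time, the measured TCP pose, the force, the opening and the grip force at its end, in the units of the state.
- manip.sense(): the state, without advancing time (a new reading comes with each control period).
- eyes.camera(name): name is "side" or "top" or "wrist"; returns (picture, depth): 384x512x3 uint8, blue, green, red; 384x512 float32, m along the optical axis (not along the pixel's ray), 0 where there is no reading.
- eyes.calibration(name): a dict with "fx", "fy", "cx", "cy" (pixels), "k1" (the pictures are not rectified: a ray, as slopes to the right and down, at radius r is drawn at 1 + k1 r^2 times it, then the intrinsics apply), "xyz" and "orientation" of the camera in the world; the wrist camera has in their place "hand_eye" (4x4, takes a point from camera to tool coordinates, whose origin is the TCP and whose axes are the flange's). Camera axes: x right, y down, z forward; pixel columns grow to the right and rows downward; lengths in m; the calibration is good to about 2 mm. A picture is of the moment at which its call begins: read the wrist's pose just before it. calibration takes no time and is no camera call.
- sign_off(): hands the job in; it is judged then, once.
The state is a dict: "time_s": time; "joint_positions": joint angles; "joint_vel": joint speeds; "joint_torque": joint torques, N m; "eef_pos": TCP position; "ee_rot": TCP orientation; "contact_force": force on the tool from outside, world axes, zero at the start; "wrist_torque": the same for the moment, N m; "gripper_width": finger opening in m; "gripper_force": force on a finger pad.
Only numpy, scipy, OpenCV 4.12 (cv2) and the standard library are available. Lean on these libraries where they do the work, as an engineer would, in place of code of your own. Each camera call takes 0.05 s, during which the arm holds its last target. There are 200 camera calls.

## Task

Swing the clamp's cam lever fully over so that the jaw locks the descaler bottle in its clamp. Then press the bottle's safety cap down, turn it counter-clockwise while it is pressed, and lift it straight off, leaving the bottle standing in the locked clamp and the other kitchen things undisturbed. Finish while still holding the cap level in the gripper, still, about 8 cm above its closed position and straight above the bottle.

Things in the scene. Friction and masses are not known exactly. Their poses are not given: they have to be found in the camera images.
- clamp: Bottle clamp fixed on the worktop: aluminium base plate 130 (x) by 235 (y) by 12 mm. Origin: on the worktop under the bottle's place; z up. On its +y side a fixed V block (62 mm high above the worktop), on its -y side a jaw (58 mm) that the cam lever drives to +y to squeeze the bottle. The bottle stands on the plate near x = y = 0 of the clamp.
- lever_pivot (a point): Point on the vertical axis of the cam lever, 105 mm from the clamp's origin towards the clamp's -y, 35 mm above the worktop.
- lever_knob (a point): Top of the upright black cylindrical grip at the end of the flat dark steel cam lever. The grip is 18 mm in diameter; its upper 34 mm stand clear above the lever arm (top 81 mm above the worktop). It moves on a circle of 75 mm radius about lever_pivot.
- lever (a joint): Cam lever angle, rad. 0: open, the lever points to the clamp's -x. It grows counter-clockwise seen from above, to the stop at 1.6: fully over and locked, the lever points to the clamp's -y, away from the bottle. It stays where it is left; moving it takes about 5 to 10 N at the grip.
- bottle: Loose round white plastic descaler bottle, stout: body 68 mm in diameter, straight to 60 mm, sloping shoulder to 73 mm, then a narrow neck 33 mm wide that carries the cap; 0.5 kg or so. Origin: centre of its underside; z along its axis.
- cap: Grey ribbed round safety cap on the bottle, 52 mm in diameter, 30 mm high, open below. Origin: centre of its lower rim, z up. Closed, the rim is 85 mm above the bottle's underside, 97 mm above the worktop, and its x axis lies along the bottle's. Pressed down, it turns counter-clockwise from above; between 0.84 and 1.12 rad (about 57 degrees; stop at 1.15) it lifts straight off.
- cap_top (a point): Centre of the cap's top, 30 mm above its lower rim; 127 mm above the worktop when closed. A spring in the neck pushes the cap up, with 4.5 N closed to 11 N fully down. It must be pressed down at least 3.5 mm (stop at 7 mm; 8 to 15 N) and kept down while it turns, or teeth block it.
- spice_teal: Bystander: spice jar with a wide teal lid, 44 mm in diameter, 76 mm high; origin at the centre of its underside.
- tin_steel: Bystander: plain pale round canister with a lid, 64 mm in diameter, 92 mm high; origin at the centre of its underside.
- spice_yellow: Bystander: slim spice jar with a tall yellow lid, 43 mm in diameter, 112 mm high; origin at the centre of its underside.
Mind the look-alikes: they are no part of the job. What is shaped like the cap but blue or red is not meant.

How it is judged:
On the way, in this order (a step that is already met when the one before it is completed fails the run):
1. the cam lever is fully over (past 1.45 rad), the bottle locked (value of joint lever above 1.45 rad), for 0.2 s.
2. the closed cap is pressed down by more than 3 mm (z of cap in the frame of bottle below 0.082 m and horizontal distance between cap and bottle below 0.005 m), for 0.05 s.
3. the cap is turned past its teeth (more than 0.8 rad) on the neck (angle between the x axis of cap and the x axis of bottle, either way round above 0.8 rad and z of cap in the frame of bottle below 0.095 m and horizontal distance between cap and bottle below 0.006 m), for 0.05 s.
At the end, for the whole second after the job is handed in: Fingers hold the cap still (under 0.03 m/s), level within 0.3 rad, 40 to 130 mm above its closed position, within 30 mm of the bottle axis, off the bottle; lever past 1.4 rad; bottle upright (0.08 rad), within 12 mm of the clamp origin, raised under 5 mm (z of cap in the frame of bottle between 0.125 and 0.215 m and horizontal distance between cap and bottle below 0.03 m and angle between cap's own z axis and vertical below 0.3 rad and linear speed of cap below 0.03 m/s and contact force between the fingers and cap above 1 N and contact force between cap and bottle below 0.2 N and value of joint lever above 1.4 rad and horizontal distance between bottle and clamp below 0.012 m and height (world z) of bottle below 0.017 m and angle between bottle's own z axis and vertical below 0.08 rad); the arm keeps its last pose, push and grip.
It fails at once if a bystander is moved by more than 20 mm (distance of any of spice_teal, tin_steel, spice_yellow from where it was at the start of the episode above 0.02 m).
It fails at once if the bottle is tipped by more than 0.25 rad or pulled up out of the clamp by more than 15 mm (angle between bottle's own z axis and vertical above 0.25 rad or height (world z) of bottle above 0.027 m).
It also fails if it takes over 51 s, if anything falls off the work surface, if the arm or the gripper's body presses on something with over 40 N, if the wrist force passes 120 N, or if a joint passes its speed limit or range.

## Working session

There is one attempt and no reset: what is moved stays moved. The work goes in short steps, Python scripts to look and compute and a tool call to move; the robot and the scene stay as the last step left them, time stands still between calls to the robot, and variables do not carry over. Pictures are saved under pics/ and viewed, at most 10 in all, crops included, and the job is handed in when it is done.

Besides the shell and the picture viewer there is one more tool, called in YAML: its name, and indented under it one key for each argument. arm_command: Moves the arm, as the interface text tells. Its arguments: {"type":"object","properties":{"moves":{"type":"array","items":{"type":"array"}},"squeeze":{"type":"number"}},"required":["moves"]}

```bash
mkdir -p pics; cat > h.py <<'E'
import numpy as np, cv2
from scipy.spatial.transform import Rotation as R
from rig import manip, eyes, sign_off
def pose(name,s=None):
    c=eyes.calibration(name)
    if name=="wrist":
        T=np.eye(4);T[:3,:3]=R.from_quat(s["ee_rot"]).as_matrix();T[:3,3]=s["eef_pos"]
        return c,T@np.array(c["hand_eye"])
    T=np.eye(4);T[:3,:3]=R.from_quat(c["orientation"]).as_matrix();T[:3,3]=c["xyz"]
    return c,T
def K(c): return np.array([[c["fx"],0,c["cx"]],[0,c["fy"],c["cy"]],[0,0,1.]]),np.array([c["k1"],0,0,0,0.])
def slopes(c,uv):
    k,d=K(c); return cv2.undistortPoints(np.array(uv,float).reshape(-1,1,2),k,d).reshape(-1,2)
def cloud(c,T,depth):
    v,u=np.mgrid[:384,:512]; s=slopes(c,np.stack([u,v],-1).reshape(-1,2)).reshape(384,512,2)
    p=np.dstack([s*depth[...,None],depth])
    return p@T[:3,:3].T+T[:3,3]
def onplane(c,T,uv,z):
    s=slopes(c,uv); d=np.c_[s,np.ones(len(s))]@T[:3,:3].T
    return T[:3,3]+d*((z-T[2,3])/d[:,2])[:,None]
E
python3 - <<'E'
from h import *
s=manip.sense();print(s)
for n in("side","top"):
    im,d=eyes.camera(n);c,T=pose(n);print(n,c)
    cv2.imwrite(f"pics/{n}0.png",im);np.savez(f"{n}0.npz",im=im,d=d,p=cloud(c,T,d))
E
```

```text
{'time_s': 0.0, 'joint_positions': array([-1.38168992,  0.60012351, -0.00255503,  1.60015347,  0.00183899,
        0.94289726, -0.07981184]), 'joint_vel': array([ 2.93466517e-05,  1.22879104e-03, -1.14905282e-03, -7.27063845e-04,
       -2.60513472e-03,  1.35342891e-03,  4.18292544e-04]), 'joint_torque': array([-3.44950731e-04, -7.65062070e+01,  1.49706356e+00, -2.52354133e+01,
       -5.25207119e-02,  1.67727278e-02,  1.27142680e-04]), 'eef_pos': array([0.19033787, 0.69904613, 0.21775255]), 'ee_rot': array([ 1.32472930e-01,  9.91186309e-01, -7.89700054e-04, -2.01126631e-05]), 'contact_force': array([-0.22029585, -0.72285945, -0.01993206]), 'wrist_torque': array([-0.02531671, -0.03177403, -0.0037449 ]), 'gripper_force': 0.0, 'gripper_width': 0.09285884506253744}
side {'fx': 397.8803515977966, 'fy': 397.8803515977966, 'cx': 260.2214308289828, 'cy': 189.8657206715991, 'k1': -0.01728514226052028, 'xyz': array([1.12277347, 0.43880568, 0.89996642]), 'orientation': array([ 0.50264883,  0.80412968, -0.27239937, -0.16284411])}
top {'fx': 413.1721135293174, 'fy': 413.1721135293174, 'cx': 257.4524958318089, 'cy': 184.15119728785166, 'k1': -0.047185104060914904, 'xyz': array([0.40065329, 0.16034852, 1.23926459]), 'orientation': array([ 0.70831854, -0.70150992,  0.05869258, -0.05219065])}
```

View pics/top0.png

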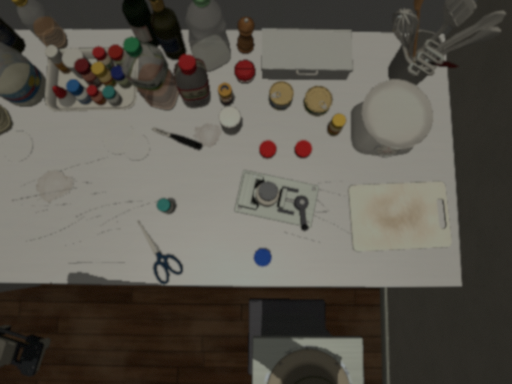

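View pics/side0.png

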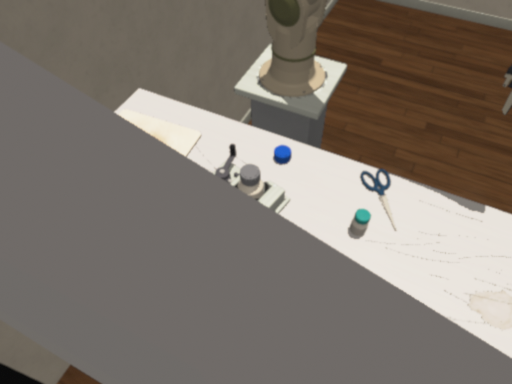

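Top view: the clamp is at about (277,197), with the grey cap at (266,191), the lever pivot at (301,203) and the knob at (305,226). Teal is at (166,205), yellow at (338,123) and the tin at (230,120). The side view shows the cap at (250,174), the pivot at (223,172) and the knob at (233,149). Next I'll measure these.

```bash
python3 - <<'E'
from h import *
for n in("top","side"):
    z=np.load(n+"0.npz");p=z["p"]
    for h,lo,hi in(("cap",.115,.14),("knob",.07,.09),("V",.052,.069)):
        m=(p[...,2]>lo)&(p[...,2]<hi)&(p[...,0]>.3)&(p[...,0]<.62)&(abs(p[...,1])<.25)&(z["d"]>0)
        k,l,st,ce=cv2.connectedComponentsWithStats(m.astype(np.uint8))
        for i in range(1,k):
            if st[i,4]>8: q=p[l==i];print(n,h,st[i],ce[i].round(1),q.mean(0).round(4),np.median(q,0).round(4),q.min(0).round(3),q.max(0).round(3))
for n in("top","side"):
    z=np.load(n+"0.npz");im=z["im"];p=z["p"]
    x0,y0,w,h=(225,160,110,80) if n=="top" else (190,130,120,100)
    cv2.imwrite(f"pics/{n}c.png",cv2.resize(im[y0:y0+h,x0:x0+w],None,fx=6,fy=6,interpolation=cv2.INTER_CUBIC))
E
```

```text
top cap [258 182  20  19 291] [267.7 190.8] [0.5587 0.1229 0.1278] [0.5583 0.1222 0.1279] [0.534 0.097 0.117] [0.584 0.149 0.134]
top knob [256 185  23  21 116] [265.7 198.4] [0.5443 0.1268 0.0758] [0.5397 0.13   0.0757] [0.526 0.092 0.07 ] [0.583 0.154 0.083]
top knob [302 225   7   6  33] [305.2 227.4] [0.4629 0.0156 0.0809] [0.4637 0.0162 0.0811] [0.456 0.007 0.071] [0.47  0.024 0.086]
top V [238 173  26  36 556] [248.9 190.3] [0.5689 0.1747 0.0619] [0.5699 0.1749 0.062 ] [0.518 0.134 0.052] [0.62  0.206 0.068]
top V [277 189  11  19 128] [282.  197.7] [0.549  0.0793 0.0579] [0.5484 0.0792 0.058 ] [0.522 0.064 0.052] [0.574 0.094 0.069]
top V [297 200   8   6  17] [300.8 202.2] [0.5369 0.0245 0.0542] [0.5372 0.0238 0.0539] [0.529 0.015 0.052] [0.543 0.035 0.059]
side cap [240 163  21  19 304] [249.9 172.3] [0.5648 0.1248 0.1259] [0.5653 0.1249 0.1267] [0.535 0.096 0.115] [0.588 0.15  0.131]
side knob [230 143   6   7  34] [232.4 146.2] [0.467  0.0174 0.078 ] [0.4675 0.0176 0.0788] [0.456 0.008 0.071] [0.474 0.025 0.083]
side knob [238 179  26  16 215] [250.8 187.5] [0.5746 0.1305 0.0771] [0.578  0.1356 0.0767] [0.536 0.091 0.07 ] [0.593 0.156 0.087]
side V [230 149   6   6  24] [232.5 151.2] [0.4705 0.0185 0.0613] [0.4715 0.0194 0.0614] [0.464 0.01  0.054] [0.474 0.024 0.069]
side V [231 175   9  12  54] [235.8 181.2] [0.5594 0.0766 0.0568] [0.56   0.0761 0.0568] [0.537 0.066 0.053] [0.574 0.085 0.06 ]
side V [251 180  34  28 453] [269.5 193.5] [0.5596 0.1777 0.0608] [0.5604 0.1789 0.0609] [0.519 0.139 0.052] [0.599 0.208 0.069]
```

View pics/topc.png

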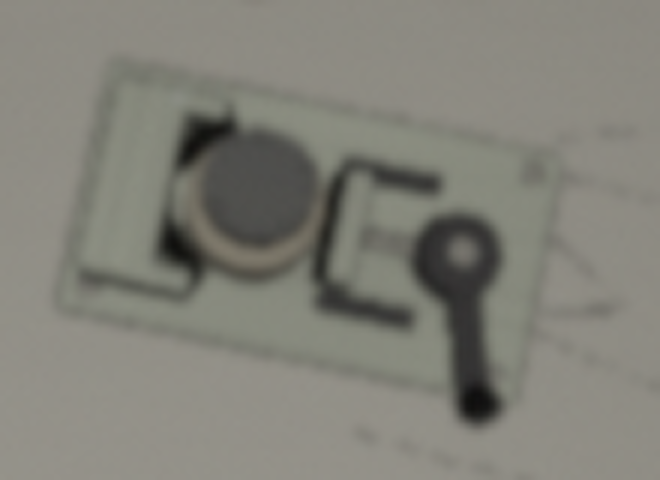

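The measurements agree with the text: cap (0.561, 0.123, 0.127), knob (0.465, 0.016, 0.081) and pivot about (0.537, 0.023). The cap–pivot distance is about 104 mm and the lever radius about 73 mm. That puts the clamp yaw at about -0.23 and the lever at about 0.33 rad now. I'll move above the knob.

arm_command:
  moves:
    - [0.3, [25, -42, 0], [0, 0, 0]]
    - [0.3, [25, -42, 0], [0, 0, 0]]
    - [0.3, [25, -42, 0], [0, 0, 0]]
    - [0.3, [25, -42, 0], [0, 0, 0]]
    - [0.3, [25, -42, 0], [0, 0, 0]]
    - [0.3, [25, -42, 0], [0, 0, 0]]
    - [0.3, [25, -42, 0], [0, 0, 0]]
    - [0.3, [20, -42, 0], [0, 0, 0]]
  squeeze: 40

```text
time_s: 0.9
eef_pos: [0.3865, 0.3615, 0.2185]
ee_rot: [0.133, 0.991, -0.0, 0.0]
contact_force: [0.8, 0.4, -0.9]
gripper_width: 0.065
gripper_force: 0.0
```

arm_command:
  moves:
    - [0.3, [10, -43, 0], [0, 0, 0]]
    - [0.3, [10, -43, 0], [0, 0, 0]]
    - [0.3, [10, -43, 0], [0, 0, 0]]
    - [0.3, [10, -43, 0], [0, 0, 0]]
    - [0.3, [10, -43, 0], [0, 0, 0]]
    - [0.3, [10, -43, 0], [0, 0, 0]]
    - [0.3, [10, -43, 0], [0, 0, 0]]
    - [0.3, [10, -43, 0], [0, 0, 0]]

```text
time_s: 1.7
eef_pos: [0.4654, 0.0178, 0.2186]
ee_rot: [0.132, 0.991, 0.0, 0.0]
contact_force: [0.8, 0.5, 0.1]
gripper_width: 0.0653
gripper_force: 0.0
```

arm_command:
  moves:
    - [0.3, [0, 0, 0], [0, 0, 0]]
    - [0.3, [0, 0, 0], [0, 0, 0]]
    - [0.3, [0, 0, 0], [0, 0, 0]]

```text
time_s: 2.0
eef_pos: [0.4652, 0.0205, 0.2185]
ee_rot: [0.132, 0.991, 0.0, -0.0]
contact_force: [-0.0, 0.9, 0.3]
gripper_width: 0.0653
gripper_force: 0.0
```

```bash
python3 - <<'E'
from h import *
s=manip.sense();im,d=eyes.camera("wrist");c,T=pose("wrist",s);p=cloud(c,T,d)
print(s["joint_positions"].round(2),s["eef_pos"],T[:3,3])
cv2.imwrite("pics/w1.png",im);np.savez("w1.npz",im=im,d=d,p=p)
for h,lo,hi in(("cap",.115,.14),("knob",.074,.09),("V",.052,.067),("lev",.03,.05)):
    m=(p[...,2]>lo)&(p[...,2]<hi)&(d>0)
    k,l,st,ce=cv2.connectedComponentsWithStats(m.astype(np.uint8))
    for i in range(1,k):
        if st[i,4]>60: q=p[l==i];print(h,st[i],ce[i].round(1),q.mean(0).round(4),q.min(0).round(3),q.max(0).round(3))
E
```

```text
[-0.22  0.29  0.07  2.18 -0.03  0.67  1.18] [0.46518563 0.02053556 0.21848676] [0.40335672 0.0377087  0.38444995]
cap [350 232  17  26 246] [359.7 243.5] [0.5413 0.1118 0.1242] [0.535 0.104 0.115] [0.555 0.122 0.129]
knob [238 179  16  16 207] [245.7 186.7] [0.4647 0.014  0.0801] [0.457 0.005 0.074] [0.474 0.022 0.082]
knob [335 214  45  23 482] [354.4 223.6] [0.5396 0.1231 0.0781] [0.53  0.101 0.074] [0.556 0.152 0.084]
V [ 363  192   53   38 1484] [393.2 209.6] [0.5425 0.1773 0.0608] [0.518 0.145 0.052] [0.574 0.207 0.064]
V [326 208  42  15 152] [343.1 213.2] [0.5311 0.1172 0.0595] [0.527 0.096 0.052] [0.538 0.146 0.067]
V [306 214  17   8  83] [314.1 217.3] [0.5281 0.0826 0.0562] [0.524 0.072 0.052] [0.535 0.092 0.059]
V [262 233  11  10  77] [266.7 237.9] [0.5402 0.0198 0.053 ] [0.533 0.014 0.052] [0.546 0.027 0.055]
lev [ 303   63   43   45 1088] [323.6  84.8] [0.3794 0.1325 0.031 ] [0.355 0.108 0.03 ] [0.406 0.159 0.033]
lev [ 245  184   75   67 1370] [269.6 223.5] [0.526  0.028  0.0443] [ 0.471 -0.002  0.03 ] [0.574 0.092 0.05 ]
lev [357 188  51  19 256] [376.6 193.2] [0.5239 0.1684 0.04  ] [0.518 0.144 0.03 ] [0.536 0.204 0.05 ]
lev [323 203  36  19 202] [336.5 209.8] [0.5319 0.1146 0.0402] [0.528 0.095 0.03 ] [0.541 0.144 0.05 ]
```

View pics/w1.png

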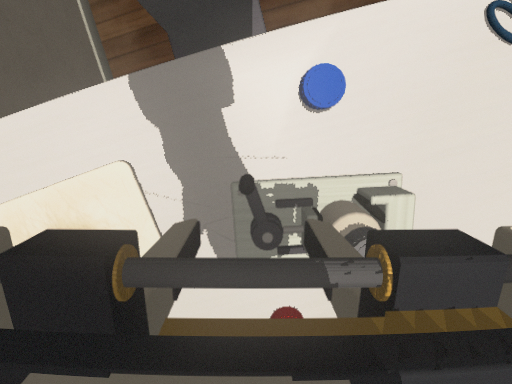

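The wrist view shows the knob at (247,185), the hub at (267,230) and the clamp at the right. The knob is at (0.466, 0.0145) and the pivot about (0.540, 0.021). I'll descend and grip the knob.

arm_command:
  moves:
    - [0.3, [1, -5, -40], [0, 0, 0]]
    - [0.3, [0, 0, -40], [0, 0, 0]]
    - [0.3, [0, 0, -40], [0, 0, 0]]
    - [0.3, [0, 0, -30], [0, 0, 0]]
    - [0.3, [0, 0, -14], [0, 0, 0]]
    - [0.3, [0, 0, 0], [0, 0, 0]]

```text
time_s: 2.65
eef_pos: [0.4653, 0.016, 0.0528]
ee_rot: [0.131, 0.991, -0.0, -0.002]
contact_force: [0.1, -1.0, -0.9]
gripper_width: 0.0648
gripper_force: 0.0
```

arm_command:
  moves:
    - [1, [0, 0, 0], [0, 0, 0]]
    - [1, [0, 0, 0], [0, 0, 0]]
    - [1, [0, 0, 0], [0, 0, 0]]
    - [1, [0, 0, 0], [0, 0, 0]]
    - [1, [0, 0, 0], [0, 0, 0]]
    - [1, [0, 0, 0], [0, 0, 0]]

```text
time_s: 3.25
eef_pos: [0.4666, 0.0145, 0.0549]
ee_rot: [0.133, 0.991, 0.0, 0.0]
contact_force: [-0.3, -0.2, -0.3]
gripper_width: 0.0215
gripper_force: 0.0
```

arm_command:
  moves:
    - [1, [0, 0, 0], [0, 0, 0]]
    - [1, [0, 0, 0], [0, 0, 0]]
    - [1, [0, 0, 0], [0, 0, 0]]

```text
time_s: 3.55
eef_pos: [0.4662, 0.0142, 0.0547]
ee_rot: [0.133, 0.991, -0.0, -0.0]
contact_force: [-1.4, -2.3, 5.7]
gripper_width: 0.0171
gripper_force: 40.0
```

```bash
python3 -c "
import numpy as np
P=np.array([540,21.]);a=np.linspace(3.23,4.57,15);q=P+75*np.c_[np.cos(a),np.sin(a)]
print(np.diff(q,axis=0).round(1))"
```

```text
[[ 1.  -7.1]
 [ 1.6 -7. ]
 [ 2.3 -6.8]
 [ 2.9 -6.5]
 [ 3.6 -6.2]
 [ 4.1 -5.9]
 [ 4.7 -5.4]
 [ 5.2 -5. ]
 [ 5.6 -4.4]
 [ 6.  -3.9]
 [ 6.4 -3.3]
 [ 6.7 -2.7]
 [ 6.9 -2. ]
 [ 7.  -1.4]]
```

Gripped. Swing the lever along the arc, half first.

arm_command:
  moves:
    - [1, [1, -7, 0], [0, 0, 0.05]]
    - [1, [1.5, -7, 0], [0, 0, 0.05]]
    - [1, [2.5, -7, 0], [0, 0, 0.05]]
    - [1, [3, -6.5, 0], [0, 0, 0.05]]
    - [1, [3.5, -6, 0], [0, 0, 0.05]]
    - [1, [4, -6, 0], [0, 0, 0.05]]
    - [1, [4.5, -5.5, 0], [0, 0, 0.05]]
    - [1, [0, 0, 0], [0, 0, 0]]

```text
time_s: 4.35
eef_pos: [0.4866, -0.029, 0.0548]
ee_rot: [-0.044, 0.999, 0.001, 0.0]
contact_force: [-2.5, 5.3, 6.6]
gripper_width: 0.0174
gripper_force: 40.0
```

arm_command:
  moves:
    - [1, [5, -5, 0], [0, 0, 0.05]]
    - [1, [5.5, -4.5, 0], [0, 0, 0.05]]
    - [1, [6, -4, 0], [0, 0, 0.05]]
    - [1, [6.5, -3.5, 0], [0, 0, 0.05]]
    - [1, [6.5, -2.5, 0], [0, 0, 0.05]]
    - [1, [7, -2, 0], [0, 0, 0.05]]
    - [1, [7, -1.5, 0], [0, 0, 0]]
    - [1, [0, 0, 0], [0, 0, 0]]

```text
time_s: 5.15
eef_pos: [0.5284, -0.0505, 0.0546]
ee_rot: [-0.193, 0.981, 0.002, -0.001]
contact_force: [-6.5, 10.4, 11.6]
gripper_width: 0.017
gripper_force: 40.0
```

arm_command:
  moves:
    - [1, [4, -0.5, 0], [0, 0, 0]]
    - [1, [4, 0, 0], [0, 0, 0]]
    - [1, [0, 0, 0], [0, 0, 0]]
    - [1, [0, 0, 0], [0, 0, 0]]

```text
time_s: 5.55
eef_pos: [0.5331, -0.0511, 0.0545]
ee_rot: [-0.192, 0.981, 0.002, -0.004]
contact_force: [-13.9, 11.2, 16.2]
gripper_width: 0.0171
gripper_force: 40.0
```

arm_command:
  moves:
    - [1, [5, 0, 0], [0, 0, 0]]
    - [1, [0, 0, 0], [0, 0, 0]]
    - [1, [0, 0, 0], [0, 0, 0]]

```text
time_s: 5.85
eef_pos: [0.5339, -0.051, 0.0541]
ee_rot: [-0.192, 0.981, 0.002, -0.008]
contact_force: [-24.7, 12.2, 23.0]
gripper_width: 0.0168
gripper_force: 39.8
```

At the stop. Relax, release and rise.

arm_command:
  moves:
    - [1, [-8, 0, 0], [0, 0, 0]]
    - [0.5, [0, 0, 0], [0, 0, 0]]
    - [0.5, [0, 0, 0], [0, 0, 0]]
    - [0.5, [0, 0, 0], [0, 0, 0]]
    - [0.5, [0, 0, 0], [0, 0, 0]]
    - [0.5, [0, 0, 40], [0, 0, 0]]
    - [0.2, [0, 0, 50], [0, 0, -0.14]]
    - [0.0, [0, 0, 40], [0, 0, -0.14]]

```text
time_s: 6.65
eef_pos: [0.5351, -0.0542, 0.1865]
ee_rot: [-0.049, 0.999, 0.0, 0.0]
contact_force: [0.5, -0.5, 0.1]
gripper_width: 0.058
gripper_force: 0.0
```

arm_command:
  moves:
    - [0, [0, 20, 40], [0, 0, -0.14]]
    - [0, [0, 30, 0], [0, 0, -0.14]]
    - [0, [-20, 30, 0], [0, 0, -0.14]]
    - [0, [-20, 20, 0], [0, 0, -0.14]]
    - [0, [-20, 0, 0], [0, 0, 0]]
    - [0, [0, 0, 0], [0, 0, 0]]
    - [0, [0, 0, 0], [0, 0, 0]]

```text
time_s: 7.35
eef_pos: [0.4756, 0.0459, 0.2249]
ee_rot: [0.226, 0.974, 0.0, 0.001]
contact_force: [0.8, -0.1, 0.2]
gripper_width: 0.0929
gripper_force: 0.0
```

```bash
python3 - <<'E'
from h import *
def show(n,s=None):
    im,d=eyes.camera(n);c,T=pose(n,s);p=cloud(c,T,d)
    cv2.imwrite(f"pics/{n}2.png",im)
    for h,lo,hi in(("cap",.118,.14),("knob",.074,.09)):
        m=(p[...,2]>lo)&(p[...,2]<hi)&(d>0)&(p[...,0]>.4)&(p[...,0]<.62)&(abs(p[...,1]-.05)<.15)
        k,l,st,ce=cv2.connectedComponentsWithStats(m.astype(np.uint8))
        for i in range(1,k):
            if st[i,4]>15: q=p[l==i];print(n,h,st[i],ce[i].round(1),q.mean(0).round(4),q.min(0).round(3),q.max(0).round(3))
s=manip.sense();print(s["joint_positions"].round(2),s["eef_pos"],s["ee_rot"])
show("wrist",s);show("top");show("side")
E
```

```text
[-0.2   0.3  -0.02  2.14  0.01  0.7   0.89] [0.47557388 0.04587749 0.22491076] [2.25754489e-01 9.74184094e-01 9.44166459e-05 5.03495403e-04]
wrist cap [340 208  45  39 821] [366.8 223.3] [0.5529 0.136  0.1266] [0.536 0.114 0.118] [0.583 0.151 0.13 ]
wrist knob [317 194  51  44 658] [335.5 209. ] [0.545  0.1203 0.0777] [0.531 0.094 0.074] [0.573 0.156 0.083]
wrist knob [190 249  15   9 116] [197.1 253.5] [ 0.523  -0.0498  0.0794] [ 0.518 -0.059  0.074] [ 0.531 -0.044  0.082]
top cap [257 181  17  19 202] [264.2 189.1] [0.5631 0.1325 0.1279] [0.536 0.108 0.119] [0.586 0.152 0.133]
top knob [255 184  10  20  48] [258.2 196. ] [0.5508 0.148  0.0771] [0.531 0.131 0.074] [0.585 0.157 0.083]
side cap [241 164  21  19 295] [251.  172.7] [0.5651 0.1281 0.1264] [0.537 0.102 0.118] [0.588 0.152 0.132]
side knob [198 150   6   6  30] [200.5 152.5] [ 0.5272 -0.0511  0.0789] [ 0.517 -0.062  0.074] [ 0.535 -0.042  0.082]
side knob [240 180  25  15 160] [251.4 187.8] [0.5756 0.1329 0.0785] [0.545 0.095 0.074] [0.593 0.157 0.086]
```

View pics/wrist2.png

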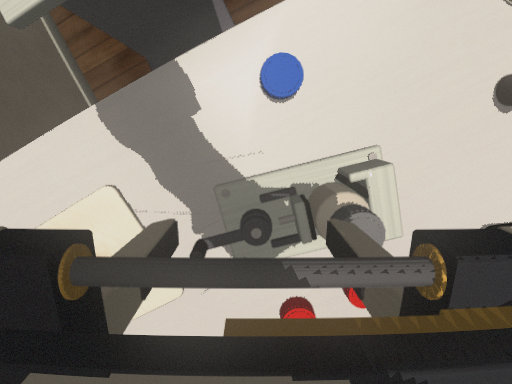

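The lever now points away from the bottle. The knob is at (198,253), about 1.58 rad, and the jaw is against the bottle. The cap is at (362,225), with its centre about (0.562, 0.126). Move over it and descend.

arm_command:
  moves:
    - [0, [30, 28, 0], [0, 0, 0]]
    - [0, [30, 28, 0], [0, 0, 0]]
    - [0, [26, 24, 0], [0, 0, 0]]
    - [0, [0, 0, -20], [0, 0, 0]]
    - [0, [0, 0, -20], [0, 0, 0]]
    - [0, [0, 0, 0], [0, 0, 0]]
    - [0, [0, 0, 0], [0, 0, 0]]

```text
time_s: 8.2
eef_pos: [0.5613, 0.1255, 0.1845]
ee_rot: [0.226, 0.974, -0.0, -0.0]
contact_force: [0.1, 0.6, 0.3]
gripper_width: 0.093
gripper_force: 0.0
```

```bash
python3 - <<'E'
from h import *
s=manip.sense();im,d=eyes.camera("wrist");c,T=pose("wrist",s);p=cloud(c,T,d)
cv2.imwrite("pics/w3.png",im)
m=(p[...,2]>.118)&(p[...,2]<.135)&(d>0)&(np.hypot(p[...,0]-.562,p[...,1]-.126)<.035)
q=p[m];print(s["eef_pos"],m.sum(),q.mean(0),q.min(0),q.max(0),np.argwhere(m).mean(0))
# circle fit on top points' hull
h=cv2.convexHull((q[:,:2]*1000).astype(np.float32));print(cv2.minEnclosingCircle(h))
E
```

```text
[0.56130926 0.12553728 0.1844826 ] 3071 [0.56148355 0.12543557 0.12734337] [0.536486   0.09898231 0.11802179] [0.58837847 0.15124077 0.1304656 ] [206.26440899 251.2585477 ]
((562.6631469726562, 124.90547943115234), 26.529521942138672)
```

View pics/w3.png

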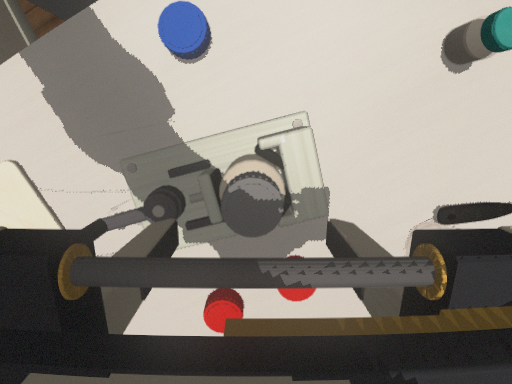

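The cap (251,206) is centred between the fingers, with its centre at (0.562, 0.125). Descend and grip.

arm_command:
  moves:
    - [0, [1, 0, -30], [0, 0, 0]]
    - [0, [0, 0, -30], [0, 0, 0]]
    - [0, [0, 0, -23], [0, 0, 0]]
    - [0, [0, 0, 0], [0, 0, 0]]
    - [1, [0, 0, 0], [0, 0, 0]]
    - [1, [0, 0, 0], [0, 0, 0]]
    - [1, [0, 0, 0], [0, 0, 0]]
    - [1, [0, 0, 0], [0, 0, 0]]

```text
time_s: 9.05
eef_pos: [0.5625, 0.1262, 0.1027]
ee_rot: [0.226, 0.974, 0.0, 0.001]
contact_force: [-0.7, 0.4, -0.2]
gripper_width: 0.0656
gripper_force: 0.0
```

arm_command:
  moves:
    - [1, [0, 0, 0], [0, 0, 0]]
    - [1, [0, 0, 0], [0, 0, 0]]
    - [1, [0, 0, 0], [0, 0, 0]]

```text
time_s: 9.35
eef_pos: [0.5618, 0.1261, 0.1019]
ee_rot: [0.226, 0.974, -0.0, -0.0]
contact_force: [-1.8, -0.3, 4.1]
gripper_width: 0.0504
gripper_force: 40.0
```

arm_command:
  moves:
    - [1, [0, 0, -2], [0, 0, 0]]
    - [1, [0, 0, -2], [0, 0, 0]]
    - [1, [0, 0, -2], [0, 0, 0]]
    - [1, [0, 0, 0], [0, 0, 0]]
    - [1, [0, 0, 0], [0, 0, 0]]
  squeeze: 45

```text
time_s: 9.85
eef_pos: [0.5619, 0.1261, 0.0959]
ee_rot: [0.226, 0.974, 0.0, -0.0]
contact_force: [-3.1, -0.4, 9.0]
gripper_width: 0.0505
gripper_force: 45.0
```

arm_command:
  moves:
    - [1, [0, 0, 0], [0, 0, 0.08]]
    - [1, [0, 0, 0], [0, 0, 0.08]]
    - [1, [0, 0, 0], [0, 0, 0.08]]
    - [1, [0, 0, 0], [0, 0, 0]]

```text
time_s: 10.25
eef_pos: [0.5621, 0.1264, 0.0961]
ee_rot: [0.106, 0.994, 0.0, 0.0]
contact_force: [-2.5, -1.0, 9.2]
gripper_width: 0.0508
gripper_force: 45.0
```

```bash
python3 - <<'E'
from h import *
s=manip.sense();print(s["eef_pos"],s["ee_rot"],s["contact_force"],s["wrist_torque"],s["joint_positions"].round(2))
E
```

```text
[0.56210225 0.12638262 0.09608943] [1.06187133e-01 9.94346071e-01 3.30596731e-04 2.71411294e-04] [-2.52055168 -0.95423499  9.15465968] [0.10358461 0.51543731 0.06225612] [-0.26  0.59 -0.09  2.04  0.1   0.51  0.94]
```

Low torque, so the cap is turning freely. Continue to about 1.0 rad.

arm_command:
  moves:
    - [1, [0, 0, 0], [0, 0, 0.1]]
    - [1, [0, 0, 0], [0, 0, 0.1]]
    - [1, [0, 0, 0], [0, 0, 0.1]]
    - [1, [0, 0, 0], [0, 0, 0.1]]
    - [1, [0, 0, 0], [0, 0, 0.1]]
    - [1, [0, 0, 0], [0, 0, 0.1]]
    - [1, [0, 0, 0], [0, 0, 0.1]]
    - [1, [0, 0, 0], [0, 0, 0.06]]

```text
time_s: 11.05
eef_pos: [0.5623, 0.1265, 0.0961]
ee_rot: [-0.271, 0.963, 0.0, 0.001]
contact_force: [-2.4, 0.5, 9.3]
gripper_width: 0.0504
gripper_force: 45.0
```

arm_command:
  moves:
    - [1, [0, 0, 0], [0, 0, 0]]
    - [1, [0, 0, 0], [0, 0, 0]]

```text
time_s: 11.25
eef_pos: [0.5623, 0.1264, 0.0961]
ee_rot: [-0.269, 0.963, 0.0, 0.001]
contact_force: [-1.6, -0.2, 9.4]
gripper_width: 0.0508
gripper_force: 45.0
```

```bash
python3 - <<'E'
from h import *
s=manip.sense();r=R.from_quat([.226,.974,0,0]);print(s["eef_pos"],(R.from_quat(s["ee_rot"])*r.inv()).as_rotvec(),s["contact_force"],s["wrist_torque"],s["joint_positions"].round(2))
E
```

```text
[0.56229741 0.12640853 0.0960871 ] [ 1.68278171e-04 -1.21094675e-03  1.00045739e+00] [-1.59489377 -0.15254015  9.41490135] [0.1231825  0.41646923 0.03841327] [-0.11  0.6  -0.3   2.03  0.33  0.55  1.47]
```

Turned 1.00 rad while still pressed. Lift gently and watch the force.

arm_command:
  moves:
    - [1, [0, 0, 3], [0, 0, 0]]
    - [1, [0, 0, 3], [0, 0, 0]]
    - [1, [0, 0, 3], [0, 0, 0]]
    - [1, [0, 0, 2], [0, 0, 0]]
    - [1, [0, 0, 0], [0, 0, 0]]

```text
time_s: 11.75
eef_pos: [0.562, 0.126, 0.1066]
ee_rot: [-0.269, 0.963, 0.0, 0.0]
contact_force: [1.8, 1.8, -0.1]
gripper_width: 0.0508
gripper_force: 45.0
```

arm_command:
  moves:
    - [1, [0, 0, 8], [0, 0, 0]]
    - [1, [0, 0, 12], [0, 0, 0]]
    - [1, [0, 0, 15], [0, 0, 0]]
    - [1, [0, 0, 15], [0, 0, 0]]
    - [1, [0, 0, 15], [0, 0, 0]]
    - [1, [0, 0, 10], [0, 0, 0]]
    - [1, [0, 0, 0], [0, 0, 0]]
    - [1, [0, 0, 0], [0, 0, 0]]

```text
time_s: 12.55
eef_pos: [0.5619, 0.1259, 0.1817]
ee_rot: [-0.269, 0.963, -0.0, 0.0]
contact_force: [0.2, -0.2, -1.1]
gripper_width: 0.051
gripper_force: 45.0
```

```bash
python3 - <<'E'
from h import *
print(manip.sense()["eef_pos"],manip.sense()["contact_force"])
im,d=eyes.camera("side");c,T=pose("side")
cv2.imwrite("pics/side4.png",cv2.resize(im[100:230,180:320],None,fx=4,fy=4))
E
```

```text
[0.56189509 0.12585263 0.18171319] [ 0.18144914 -0.17393933 -1.05153783]
```

View pics/side4.png

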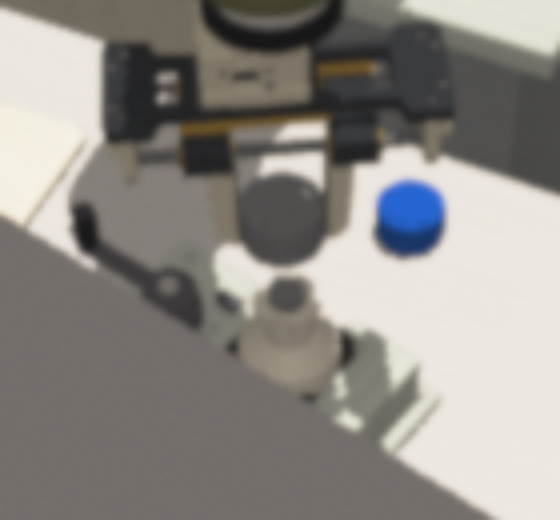

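The side view shows the cap (282,220) held level above the open neck (287,295). The bottle is standing in the clamp and the lever is over. Handing in.

```bash
python3 -c "
from rig import sign_off
print(sign_off())"
```

```text
the job is handed in; nothing more can be done
None
```

The job is handed in: the lever is fully over at its stop, and the cap was pressed, turned 1.00 rad and lifted off; it is held still about 8 cm above its closed position, straight over the bottle standing in the clamp (the sign-off gave no verdict).

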